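# Index the ferrule sizing turret to its fourth bore

### The arm

A 6-joint arm with a two-finger parallel gripper is mounted at the origin on the work surface. World frame = base frame: x ahead of the robot, y to its left, z up, the work surface at z = 0. Lengths are in m, angles in rad, forces in N, time in s.
With the tool pointing down it reaches from about 0.35 to 0.95 m from the base axis. Payload 17.4 kg.
Tool frame: the origin (TCP) lies midway between the tips of the shut fingers; the grasp point (between the pads) lies 19 mm behind it; z points along the fingers, y is the direction in which the jaws open and shut (so a half turn about z gives the same grasp; the last joint's range is limited). The gripper opens to 93 mm and grips with 3 to 60 N. Pads are 15 mm wide; open, the fingers measure 128 mm over their backs; the gripper's body (75 mm by 188 mm) begins 65 mm behind the grasp point.
Start: joints at [-1.273, 0.116, 1.442, -0, 1.584, -0.038], TCP at [0.222, -0.637, 0.219] pointing down, gripper open.
Joint ranges: [-2.83, 2.83], [-0.83, 2.19], [0.07, 2.5], [-1.14, 4.28], [0.01, 3], [-2.97, 2.97]. Speed limits (rad/s): [1.89, 1.89, 2.22, 3.14, 3.14, 3.14].

### API

Orientations are given as [roll, pitch, yaw] about the fixed x, y, z axes, in that order (R = Rz(yaw) Ry(pitch) Rx(roll)).
In Python, from bench import reach, move_straight, movej, set_gripper, dwell, ik, grab_frame, calibration, PlanningError, close_job, get_time_s, get_joint_pos, get_joint_vel, get_effort, get_tcp_pos, get_orientation, get_force, get_torque, get_grip_width gives the robot as it stands. Calls block until the motion is done:
- reach(position, orientation): joint-space move of the TCP to a pose.
- move_straight(position, max_speed=0.15, rot=None): straight line of the TCP; rot=None keeps the orientation; max_speed is the mean speed in m/s.
- movej(angles): joint-space move.
- set_gripper(opening, grasp_force=None): finger opening in m; grasp_force is the grip in N (None keeps the last); returns when the fingers have stopped.
- dwell(seconds).
- ik(position, orientation): joint angles nearest the present ones, or None.
- grab_frame(name): name is "side" or "top"; returns the picture (420x560x3 uint8, blue, green, red); there is no depth.
- calibration(name): a dict with "K" (3x3 intrinsics, pixels), "distortion" ([k1, k2, p1, p2, k3] as OpenCV has them; the pictures are not rectified), "xyz" and "attitude" of the camera in the world. Camera axes: x right, y up, looking along -z (the intrinsics and any distortion apply to the point x, -y, -z); pixel columns grow to the right and rows downward; lengths in m; the calibration is good to about 2 mm. A picture is of the moment at which its call begins. calibration takes no time and is no camera call.
A pose or a line that the arm cannot do raises PlanningError and nothing moves.
- close_job(): hands the job in, once; it reports no verdict.
Readings, each from a call of its own:
- get_time_s(): time.
- get_joint_pos(): joint angles.
- get_joint_vel(): joint speeds.
- get_effort(): joint torques, N m.
- get_tcp_pos(): TCP position.
- get_orientation(): TCP orientation.
- get_force(): force on the tool from outside, world axes, zero at the start.
- get_torque(): the same for the moment, N m.
- get_grip_width(): finger opening in m.
Only numpy, scipy, OpenCV 4.12 (cv2) and the standard library are available. Lean on these libraries where they do the work, as an engineer would, in place of code of your own. Each camera call takes 0.05 s, during which the arm holds its last target. There are 200 camera calls.

### The job

Take hold of the bar grip on top of the aluminium sizing turret and turn it click by click until the fourth bore, counted from the one next to the brass stud, sits at the fixed steel pointer, ready for the next ferrule. Let go with the turret resting in that click, and leave the white ferrule standing undisturbed where it is.

Things in the scene. Friction and masses are not known exactly. Their poses are not given: they have to be found in the camera images.
- turret (a joint): Angle of the sizing turret on its upright axis, rad, growing counterclockwise seen from above. 0 = first bore at the pointer; every click of 0.419 rad (24 degrees) brings the next bore: fourth at 1.257. Starts resting on the first, second or third; stops just beyond first and sixth. A sprung ball pulls it into the nearest click (peak about 0.15 N m); it stays there when let go.
- turret_grip (a point): Centre of the wooden bar grip on the turret's axis, 90 mm above the table. The bar is 62 mm long (along this point's x axis, which turns with the turret), 15 mm thick (along y) and 36 mm high (72 to 108 mm above the table); z is up. It stands on a neck 30 mm across over the aluminium disc, 124 mm across, top face 56 mm high, on a grey base 176 mm across fixed to the table.
- bore4 (a point): Mouth of the fourth bore, in the disc's top face 47 mm from its axis, 13.5 mm across. The six dark bores, 24 degrees apart, grow from 9 to 16.5 mm, running clockwise seen from above from the brass stud (14 mm across, 6 mm high), which sits one pitch before the first. The dark steel pointer stands on the base at the disc's rim, up to 60 mm high; a plain block, 52 mm high, stands opposite.
- ferrule_mid (a point): Centre of the loose white ferrule, a plain cylinder 15 mm across and 30 mm tall, standing upright on the table near the base, 120 mm or more from the turret's axis. This point is half-way up, 15 mm above the table; z is its long axis. Not to be moved.
There are look-alikes about, which are no part of the job. What is meant by the part that bears turret is not orange, and is the larger of those in its own colour.

How it is judged:
By the outcome, as a careful person would: the job done as asked, in the order asked, and still so for the second after the job is handed in, with the robot touching nothing.
It also fails if it takes over 35 s, if anything falls off the work surface, if the arm or the gripper's body presses on something with over 40 N, if the wrist force passes 120 N, or if a joint passes its speed limit or range.

## Working session

There is one attempt and no reset: what is moved stays moved. The work goes in short steps, each a Python script; the robot and the scene stay as the last script left them, time stands still between calls to the robot, and variables do not carry over. Pictures are saved under pics/ and viewed, about 8 in all and at most 12, crops included, and the job is handed in when it is done.

```bash
mkdir -p pics; python3 - <<'E'
from bench import *
import cv2
for n in("top","side"):
    cv2.imwrite(f"pics/{n}0.png",grab_frame(n)); print(n,calibration(n))
print(get_time_s())
E
```

```text
top {'K': array([[455.04840012,   0.        , 277.72598701],
       [  0.        , 455.04840012, 205.94340957],
       [  0.        ,   0.        ,   1.        ]]), 'distortion': array([-0.12594928,  0.        ,  0.        ,  0.        ,  0.        ]), 'xyz': array([0.3554379 , 0.0516001 , 0.84265004]), 'attitude': array([ 0.1910981 , -0.02675904, -1.56720125])}
side {'K': array([[432.35312995,   0.        , 276.31963062],
       [  0.        , 432.35312995, 205.80798173],
       [  0.        ,   0.        ,   1.        ]]), 'distortion': array([0.04181033, 0.        , 0.        , 0.        , 0.        ]), 'xyz': array([ 0.28941652, -0.43785442,  0.57731955]), 'attitude': array([ 0.852517  ,  0.00603579, -0.43840958])}
0.1
```

View pics/top0.png

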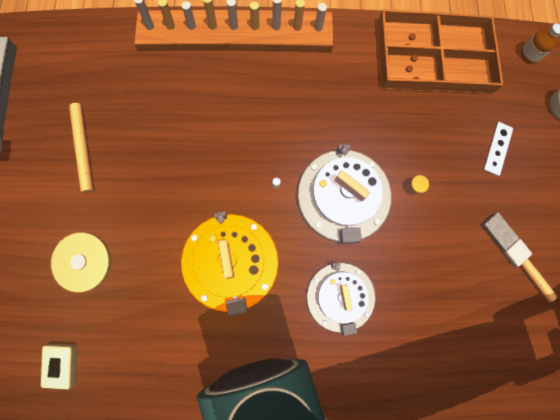

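View pics/side0.png

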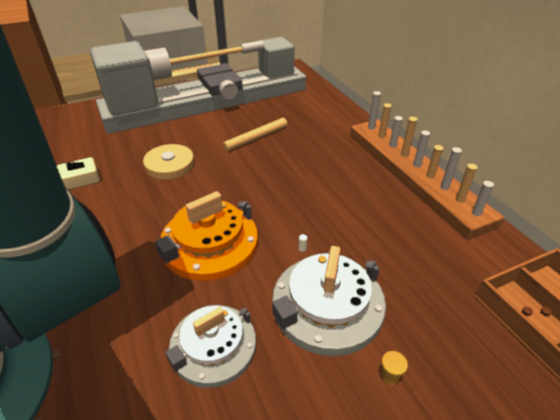

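The top view shows the large aluminium turret at about (345,192), with its pointer at (343,150), brass stud at (323,184) and bar grip at (352,186). The ferrule is at (277,182). The orange turret and the small aluminium one are decoys. Next I cast rays.

```bash
cat > h.py <<'E'
from bench import *
import cv2, numpy as np
from scipy.spatial.transform import Rotation as R
def ray(n,uv):
    c=calibration(n); p=cv2.undistortPoints(np.array([[uv]],float),c["K"],c["distortion"])[0,0]
    return c["xyz"],R.from_euler("xyz",c["attitude"]).as_matrix()@[p[0],-p[1],-1]
def onz(n,uv,z):
    o,d=ray(n,uv); return (o+d*(z-o[2])/d[2])[:2]
def proj(n,P):
    c=calibration(n); q=R.from_euler("xyz",c["attitude"]).as_matrix().T@(np.array(P)-c["xyz"])
    return cv2.projectPoints(np.array([[q[0],-q[1],-q[2]]]),np.zeros(3),np.zeros(3),c["K"],c["distortion"])[0].ravel()
def blobs(mask,lo=5):
    n,_,s,c=cv2.connectedComponentsWithStats(mask.astype(np.uint8))
    return [(tuple(c[i].round(1)),s[i,4],tuple(s[i,:4])) for i in range(1,n) if s[i,4]>=lo]
def ortho(n,img,c,z,half=.1,S=600):
    t=np.linspace(-half,half,S); X,Y=np.meshgrid(c[0]+t,c[1]-t)
    cal=calibration(n); P=np.stack([X,Y,0*X+z],-1).reshape(-1,3)
    q=(P-cal["xyz"])@R.from_euler("xyz",cal["attitude"]).as_matrix()*[1,-1,-1]
    uv=cv2.projectPoints(q,np.zeros(3),np.zeros(3),cal["K"],cal["distortion"])[0].reshape(S,S,2).astype(np.float32)
    return cv2.remap(img,uv,None,cv2.INTER_CUBIC)
E
python3 - <<'E'
from h import *
for n,(x0,y0,x1,y1) in dict(top=(290,138,400,250),side=(265,235,395,350)).items():
    im=cv2.imread(f"pics/{n}0.png"); hsv=cv2.cvtColor(im,cv2.COLOR_BGR2HSV).astype(int)
    roi=np.zeros(im.shape[:2],bool); roi[y0:y1,x0:x1]=1
    H,S,V=hsv[...,0],hsv[...,1],hsv[...,2]
    print(n,"base+disc"); 
    for b in blobs(roi&(S<60)&(V>100),60): print(b)
    print("dark")
    for b in blobs(roi&(V<70)): print(b, onz(n,b[0],.056).round(4))
    print("yellow")
    for b in blobs(roi&(H>8)&(H<32)&(S>80)&(V>150)): print(b,onz(n,b[0],.108).round(4),onz(n,b[0],.062).round(4))
im=cv2.imread("pics/top0.png")
c=onz("top",(348,191),.056);print(c)
cv2.imwrite("pics/o1.png",np.hstack([ortho("top",im,c,.056,S=400),ortho("side",cv2.imread("pics/side0.png"),c,.056,S=400)]))
for n,uv in(("top",(277,182)),("side",(303,243))):print("ferr",onz(n,uv,.03 if n=="top" else .015))
E
```

```text
top base+disc
((np.float64(343.1), np.float64(196.8)), np.int32(6193), (np.int32(298), np.int32(145), np.int32(93), np.int32(99)))
dark
yellow
((np.float64(298.8), np.float64(138.6)), np.int32(36), (np.int32(290), np.int32(138), np.int32(19), np.int32(3))) [ 0.6147 -0.003 ] [ 0.6309 -0.0064]
((np.float64(313.8), np.float64(138.5)), np.int32(13), (np.int32(310), np.int32(138), np.int32(9), np.int32(2))) [ 0.6152 -0.0286] [ 0.6315 -0.0336]
((np.float64(322.0), np.float64(138.2)), np.int32(5), (np.int32(320), np.int32(138), np.int32(5), np.int32(2))) [ 0.616  -0.0427] [ 0.6323 -0.0486]
((np.float64(291.8), np.float64(147.0)), np.int32(5), (np.int32(291), np.int32(146), np.int32(3), np.int32(3))) [0.5995 0.009 ] [0.6148 0.0063]
((np.float64(304.8), np.float64(146.9)), np.int32(32), (np.int32(295), np.int32(146), np.int32(19), np.int32(3))) [ 0.6    -0.0131] [ 0.6153 -0.0171]
((np.float64(295.1), np.float64(154.6)), np.int32(10), (np.int32(292), np.int32(154), np.int32(7), np.int32(2))) [0.5861 0.0035] [6.006e-01 4.000e-04]
((np.float64(291.8), np.float64(169.0)), np.int32(6), (np.int32(2
[... 2457 characters left out ...]
p.int32(8), np.int32(6))) [ 0.5707 -0.1256]
((np.float64(355.2), np.float64(300.8)), np.int32(51), (np.int32(351), np.int32(298), np.int32(9), np.int32(7))) [ 0.5542 -0.1366]
((np.float64(283.8), np.float64(319.1)), np.int32(237), (np.int32(273), np.int32(305), np.int32(24), np.int32(25))) [ 0.4465 -0.1202]
yellow
((np.float64(332.4), np.float64(262.0)), np.int32(350), (np.int32(325), np.int32(245), np.int32(16), np.int32(35))) [ 0.5354 -0.0958] [ 0.5595 -0.0623]
((np.float64(321.8), np.float64(258.8)), np.int32(45), (np.int32(318), np.int32(256), np.int32(8), np.int32(7))) [ 0.5247 -0.084 ] [ 0.5478 -0.0494]
[ 0.53603488 -0.09435447]
ferr [0.55761953 0.0319114 ]
ferr [0.55961652 0.03347556]
```

View pics/o1.png

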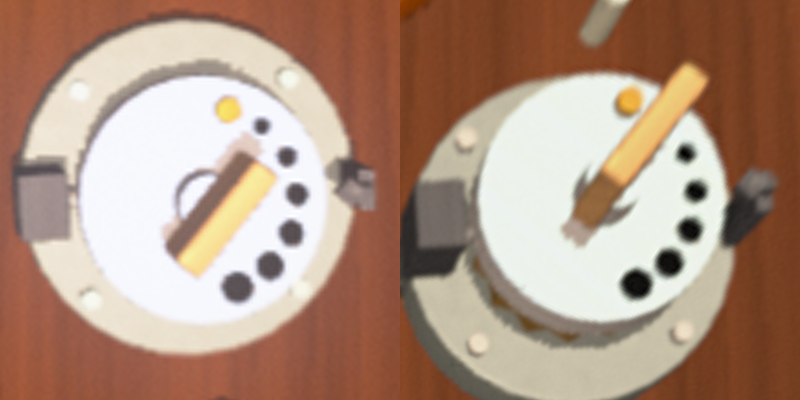

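```bash
cat > meas.py <<'E'
from h import *
from scipy.optimize import least_squares
def bores(n,im,c,S=800,half=.1,r=(.040,.054)):
    o=ortho(n,im,c,.056,half,S); V=cv2.GaussianBlur(o,(0,0),2).max(2)
    yy,xx=np.mgrid[:S,:S]; k=2*half/(S-1); X=c[0]-half+xx*k; Y=c[1]+half-yy*k
    d=np.hypot(X-c[0],Y-c[1])
    out=[]
    for b in blobs((V<130)&(d<.060),150):
        (u,v),a,bb=b; p=np.array([c[0]-half+u*k,c[1]+half-v*k])
        if abs(np.hypot(*(p-c))-.047)<.007 and max(bb[2:])*k<.02: out.append((*p,2000*np.sqrt(a*k*k/np.pi)))
    return np.array(out)
def bar(n,im,c):
    hsv=cv2.cvtColor(ortho(n,im,c,.108,.05,500),cv2.COLOR_BGR2HSV).astype(int)
    m=((hsv[...,0]>8)&(hsv[...,0]<32)&(hsv[...,1]>70)&(hsv[...,2]>170)).astype(np.uint8)
    m=cv2.morphologyEx(m,cv2.MORPH_OPEN,np.ones((15,15)))
    q=max(cv2.findContours(m,0,2)[0],key=cv2.contourArea); (u,v),(w,h),a=cv2.minAreaRect(q); k=.1/499
    ang=-(a if w>h else a+90)
    return c[0]-.05+u*k,c[1]+.05-v*k,w*k*1e3,h*k*1e3,(ang+90)%180-90
E
python3 - <<'E'
from meas import *
np.set_printoptions(precision=4,suppress=True)
for n in("top","side"):
    im=cv2.imread(f"pics/{n}0.png"); c=np.array([.537,-.094])
    b=bores(n,im,c)
    f=least_squares(lambda p:np.hypot(b[:,0]-p[0],b[:,1]-p[1])-.047,c,loss="soft_l1",f_scale=.001).x
    print(n,"axis",f,"bores dia",b[:,2],"ang",np.degrees(np.arctan2(b[:,1]-f[1],b[:,0]-f[0])))
    print("bar",np.array(bar(n,im,c)))
p=onz("top",(343,150),.06);print("pointer",p,np.degrees(np.arctan2(*(p-f)[::-1])))
print(get_orientation(),get_tcp_pos())
for y in(40,50,74,-130,-106):
    print(y,ik([.537,-.0938,.079],[np.pi,0,np.radians(y)]))
E
```

```text
top axis [ 0.5379 -0.0943] bores dia [ 5.656   7.6678  9.2391 10.7516 11.9733 13.584 ] ang [ 51.6216  27.3335   3.5167 -20.6014 -44.6438 -68.7045]
bar [ 0.5365 -0.0933 14.3968 60.4039 51.3402]
side axis [ 0.5373 -0.0928] bores dia [ 8.5297 10.3161 11.8695 13.5898 14.9564] ang [ 27.4405   3.2825 -20.7323 -44.6402 -68.6772]
bar [ 0.5362 -0.0945 15.8031 63.5253 51.8091]
pointer [ 0.6112 -0.0867] 4.765891235759625
[-3.1406 -0.      0.3358] [ 0.2224 -0.6371  0.218 ]
40 [-0.2197 -0.0945  1.8838 -0.      1.3524  0.6529]
50 [-0.2197 -0.0945  1.8838 -0.      1.3524  0.4784]
74 [-0.2197 -0.0945  1.8838 -0.      1.3524  0.0595]
-130 [-0.2197 -0.0945  1.8838  0.      1.3524 -2.6632]
-106 None
```

The third bore sits at the pointer: its angle is 3.4°, against about 4° for the pointer. So the job is one click, +24° counterclockwise. The bar measures 60–63 × 14–16 mm at 51.5° in both views, and the axis is (0.537, -0.0937).

```bash
python3 - <<'E'
from meas import *
np.set_printoptions(precision=4,suppress=True)
A=[.537,-.0937]; y=np.radians(51.5)
reach(A+[.25],[np.pi,0,y]); print(get_time_s())
set_gripper(.06); move_straight(A+[.079],max_speed=.1); print(get_force(),get_tcp_pos())
set_gripper(0.0,40); print(get_grip_width(),get_force(),get_torque(),get_time_s())
for d in(8,16,24):
    move_straight(A+[.079],rot=[np.pi,0,y+np.radians(d)]); print(d,get_time_s(),np.degrees(get_orientation()),get_force(),get_torque())
cv2.imwrite("pics/side1.png",(im:=grab_frame("side")))
b=bores("side",im,np.array(A));print(b,np.degrees(np.arctan2(b[:,1]+.0928,b[:,0]-.5373)))
cv2.imwrite("pics/s1c.png",cv2.resize(im[200:380,220:420],None,fx=3,fy=3))
E
```

```text
2.35
[ 0.0686  0.4921 -0.9195] [ 0.5373 -0.0938  0.0795]
0.015327884106775628 [ 7.1763 -4.0637 -2.9705] [-0.6245 -1.0642  0.0504] 5.725
8 6.0167 [179.9137  -0.0005  59.5265] [ 7.0396 -3.8781 -3.2381] [-0.606  -0.9409 -0.0635]
16 6.3083 [179.9249   0.0167  67.5426] [ 5.5704 -4.0256 -2.5697] [-0.5351 -0.7075  0.1633]
24 6.6 [179.9398   0.0251  75.4324] [ 5.3697 -3.7867 -1.4528] [-0.5512 -0.6326  0.0063]
[[ 0.5843 -0.09   12.7258]
 [ 0.5813 -0.1094 14.0715]
 [ 0.5709 -0.1254 14.8869]] [  3.3839 -20.6794 -44.132 ]
```

View pics/s1c.png

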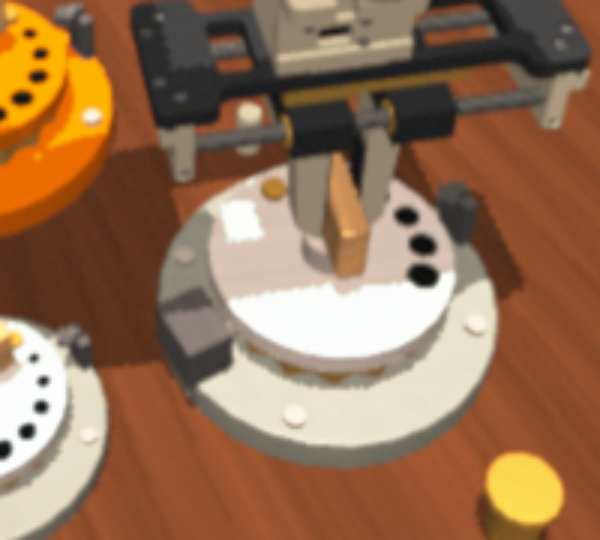

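The turret turned one click. The three visible bores are now 4, 5 and 6, at 3.4°, -20.7° and -44.1°. I'll release, rise clear and check.

```bash
python3 - <<'E'
from meas import *
np.set_printoptions(precision=4,suppress=True)
A=[.537,-.0937]
set_gripper(.06); move_straight(A+[.25],max_speed=.1)
reach([.222,-.637,.25],[np.pi,0,.336]); dwell(.5)
for n,f in(("top",(.5379,-.0943)),("side",(.5373,-.0928))):
    im=grab_frame(n); cv2.imwrite(f"pics/{n}2.png",im); b=bores(n,im,np.array(A))
    print(n,b[:,2],np.degrees(np.arctan2(b[:,1]-f[1],b[:,0]-f[0])),np.array(bar(n,im,np.array(A))))
    d=cv2.absdiff(im,cv2.imread(f"pics/{n}0.png")).max(2); u,v=(277,182) if n=="top" else (303,243)
    print("ferrule diff",d[v-10:v+10,u-8:u+8].max())
print(get_time_s(),get_force())
t=cv2.imread("pics/top2.png");s=cv2.imread("pics/side2.png")
cv2.imwrite("pics/o2.png",np.hstack([ortho("top",t,A,.056,S=400),ortho("side",s,A,.056,S=400)]))
E
```

```text
top [ 5.8706  7.3436  9.3592 10.7775 11.9899 13.5957] [ 75.553   51.5637  27.4817   3.3009 -20.4528 -44.7623] [ 0.5364 -0.0931 14.9583 60.9424 75.5388]
ferrule diff 7
side [10.2034 11.7615 13.329  14.8063] [ 27.4005   3.4179 -20.7797 -44.7615] [ 0.5363 -0.0946 15.3541 63.4732 75.421 ]
ferrule diff 5
12.2333 [0.2905 0.7444 0.3546]
```

View pics/o2.png

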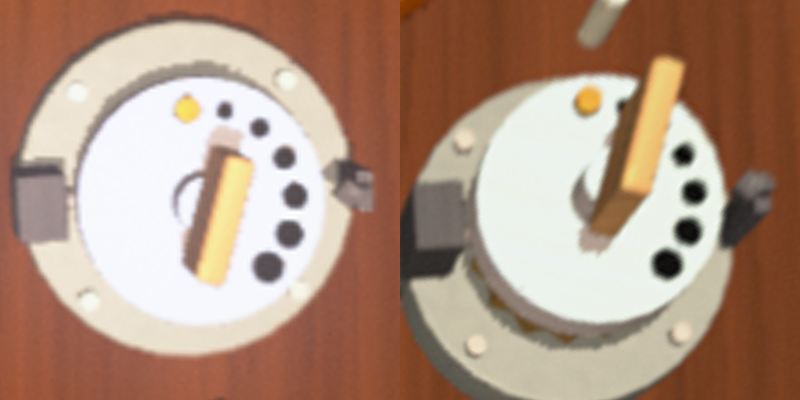

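The fourth bore, at (295,195) in the left half, is at the pointer (350,185). The stud and bores 1–3 are on its counterclockwise side. I'm handing in.

```bash
python3 -c "
from bench import *
close_job()"
```

```text
the job is handed in; nothing more can be done
```

The fourth bore of the larger aluminium turret is now at the steel pointer, and the job is handed in. The turret started on the third bore, so I took the bar grip at 40 N, turned it one click (24° counterclockwise) and let go. I then raised the arm and moved it clear.

- **Turret position:** both cameras put the fourth bore at 3.3–3.4°, within 0.2° of where the third bore rested at the start. The bar turned from about 51.5° to 75.5°, so it rests in the click.
- **Ferrule:** the images around it before and after show no change beyond noise.
- **Forces and time:** every force I read was under 10 N, and the clock was at 12.2 s at the last check.
- **Disagreements:** the bore diameters measured from the images came out smaller than the real ones, most of all in the top view. Their order and spacing matched, so the count is not affected. The pointer's own angle, from a rough pixel pick, was 4.8°, about 1.4° from the bore and well inside one click.

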